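Index a gauge round to the dial reader

ROBOT

A 6-joint arm with a two-finger parallel gripper is mounted at the origin on the work surface. World frame = base frame: x ahead of the robot, y to its left, z up, the work surface at z = 0. Lengths are in m, angles in rad, forces in N, time in s.
With the tool pointing down it reaches from about 0.35 to 0.775 m from the base axis. Payload 7.3 kg.
Tool frame: the origin (TCP) lies between the finger pads; the fingertips stand 8 mm ahead of it and the grasp point (between the pads) lies 11 mm behind it (robot.nose_length is the distance from the TCP to the fingertips, in m); z points along the fingers, y is the line along which they close (so a half turn about z gives the same grasp; the last joint's range is limited). The gripper opens to 92 mm and grips with 3 to 60 N. Pads are 19 mm wide; open, the fingers measure 130 mm over their backs; the gripper's body (75 mm by 190 mm) begins 47 mm behind the grasp point.
Start: joints at [1.148, 0.342, 1.524, -0, 1.275, -0.146], TCP at [0.143, 0.505, 0.235] pointing down, gripper open.
Joint ranges: [-2.53, 2.53], [-0.77, 2.02], [0.04, 2.7], [-1, 4.14], [0.28, 2.66], [-3.11, 3.11]. Speed limits (rad/s): [2.57, 2.57, 3.14, 3.14, 3.14, 3.14].

INTERFACE

Orientations are given as [roll, pitch, yaw] about the fixed x, y, z axes, in that order (R = Rz(yaw) Ry(pitch) Rx(roll)).
In Python, from cell import robot gives the robot as it stands. The module is installed in compiled form; this text tells all that it offers.
- The arm moves only by the shell command python3 -m jog 'ROWS' [FORCE]. ROWS is JSON, a list that holds one entry, the list of rows, each a list of 5 numbers: the gripper's target within -1 to 1 (fully open at 1, half-way at 0, shut at -1), then the shift along the tool's x, y, z in m, then the turn about the tool's z in rad. A call has 1 to 5 rows; each row is the pose to reach, as a shift and turn from the pose commanded when the call began, along the tool's axes at that moment; what a row does not reach only later rows make up. A row lasts 1/12 s, in which the tool goes at most 41.7 mm and 7.16 degrees, less where a joint would pass 70% of its speed; a pose out of reach is approached as far as the arm can. A call with a gripper value outside its range is refused whole. The fingers move at their own pace and stop on an object; FORCE is the grip in N (left out, the last holds). Time passes only in rows, so rows that repeat a pose let the fingers close. It gives the time, the measured TCP pose, the force, the opening and the grip force at its end, in the units of the state.
- robot.observe(): the state, without advancing time (a new reading comes with each control period).
- robot.read_camera(name): name is "scene" or "top"; returns the picture (400x640x3 uint8, red, green, blue); there is no depth.
- robot.camera_model(name): a dict with "camera_matrix" (3x3 intrinsics, pixels), "position" and "attitude" of the camera in the world. Camera axes: x right, y down, z forward; pixel columns grow to the right and rows downward; lengths in m; the calibration is good to about 2 mm. A picture is of the moment at which its call begins. camera_model takes no time and is no camera call.
- robot.hand_in(): hands the job in; it is judged then, once.
The state is a dict: "time": time; "qpos": joint angles; "qvel": joint speeds; "joint_efforts": joint torques, N m; "tool_pos": TCP position; "tool_rot": TCP orientation; "contact_force": force on the tool from outside, world axes, zero at the start; "torque": the same for the moment, N m; "opening": finger opening in m; "grip_force": force on a finger pad.
Only numpy, scipy, OpenCV 4.12 (cv2) and the standard library are available. Lean on these libraries where they do the work, as an engineer would, in place of code of your own. Each camera call takes 0.05 s, during which the arm holds its last target. There are 200 camera calls.

TASK

Two turntable stands are on the instrument repair bench. On the stand that carries the gauge with the pointer dial, turn the plate by its upright knob, anticlockwise seen from above, until it drops into its click stop with the dial looking straight at the reading head on that stand's foot, and let go. Do not turn the other stand, the one with the open pot and bare circuit board.

Things in the scene. Friction and masses are not known exactly. Their poses are not given: they have to be found in the camera images.
- stand_plate (a joint): Angle (rad) of the turning plate under the dial gauge; grows anticlockwise seen from above. 0 = in the click stop, dial facing the reading head. Starts 40 to 97 degrees short (negative). About 1 N at the knob turns it; it stays where left. A lobe at 0.17 either side of the stop takes 3 to 5 N at the knob; let go within 0.14 of 0 it centres itself. End stops -2.2, +0.7.
- stand_axis (a point): Fixed point on the vertical turning axis of the gauge's stand, at the top of its aluminium plate (240 mm across, 34 mm above the bench). x axis: towards the reading head, a black box with a lens on a post 165 mm away, up to 126 mm high. The black gauge, 82 mm across, leans back in the middle of the plate, within 55 mm of the axis, up to 137 mm high.
- stand_grip (a point): Centre of the knob on the gauge's stand, 100 mm above the bench: upright round black plastic, 22 mm in diameter, 56 mm long (72 to 128 mm above the bench) on a 12 mm steel stem, 105 mm from the turning axis, behind the gauge (away from the dial). Goes round with the plate; grip from above. In the stop it is opposite to the reading head.
- other_grip (a point): Centre of the knob (same size and height, 105 mm from its own axis) on the other stand, which is alike but carries an upright black open pot with a green circuit board, up to 112 mm high. That stand must be left as it is.

How it is judged:
At the end, for the whole second after the job is handed in: The gauge's plate rests in its click stop, within 10 degrees of the dial looking straight at the reading head, and is still; the other stand has not been turned (value of joint stand_plate between -0.175 and 0.175 rad and velocity of joint stand_plate between -0.05 and 0.05 rad/s); the robot touches nothing.
It fails at once if the other stand was turned (its knob moved more than 20 mm) (distance of other_grip from where it was at the start of the episode above 0.02 m).
It also fails if it takes over 32 s, if anything falls off the work surface, if the arm or the gripper's body presses on something with over 40 N, if the wrist force passes 120 N, or if a joint passes its speed limit or range.

## Working session

There is one attempt and no reset: what is moved stays moved. The work goes in short steps, Python scripts to look and compute and a shell command to move; the robot and the scene stay as the last step left them, time stands still between calls to the robot, and variables do not carry over. Pictures are saved under pics/ and viewed, at most 10 in all, crops included, and the job is handed in when it is done.

```bash
mkdir -p pics; python3 - <<'E'
from cell import robot
import cv2
for n in("scene","top"):
    cv2.imwrite(f"pics/{n}0.png",robot.read_camera(n)[:,:,::-1]); print(n,robot.camera_model(n))
print(robot.observe())
E
```

```text
scene {'camera_matrix': array([[419.54343925,   0.        , 312.6313167 ],
       [  0.        , 419.54343925, 198.7958484 ],
       [  0.        ,   0.        ,   1.        ]]), 'position': array([1.01029917, 0.400623  , 0.61836624]), 'attitude': array([-2.25243161, -0.00894714,  2.2499099 ])}
top {'camera_matrix': array([[377.54542007,   0.        , 315.70137526],
       [  0.        , 377.54542007, 199.36552017],
       [  0.        ,   0.        ,   1.        ]]), 'position': array([ 0.378082  , -0.0155215 ,  0.94101483]), 'attitude': array([-3.03019541,  0.01228796, -1.59272838])}
{'time': 0.1, 'qpos': array([ 1.14798969e+00,  3.42652771e-01,  1.52492522e+00,  3.43781258e-05,
        1.27537986e+00, -1.46003572e-01]), 'qvel': array([-0.00170681, -0.00169646, -0.00190428, -0.00249869,  0.0013792 ,
        0.00042272]), 'joint_efforts': array([ 8.45074501e-04, -4.32004845e+01, -2.44696194e+01,  7.18699931e-02,
        5.25336410e-02, -4.35420327e-05]), 'tool_pos': array([0.14329969, 0.50470429, 0.23411329]), 'tool_rot': array([-3.14024676e+00, -2.31141990e-04,  2.86477940e+00]), 'contact_force': array([-0.40204269, -1.02736559,  0.3870687 ]), 'torque': array([ 0.03105074, -0.03595986, -0.00522091]), 'grip_force': 0.0, 'opening': 0.09177595767221701}
```

View pics/scene0.png

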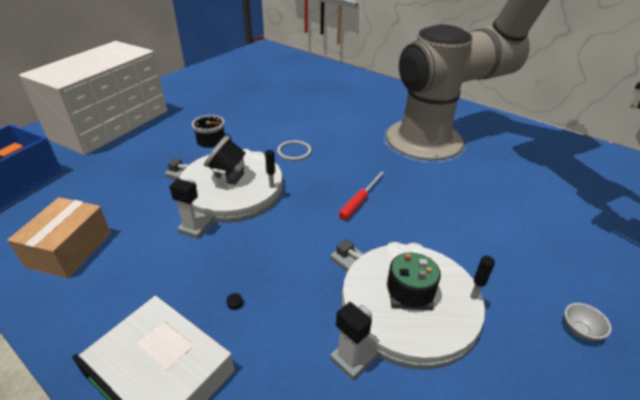

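View pics/top0.png

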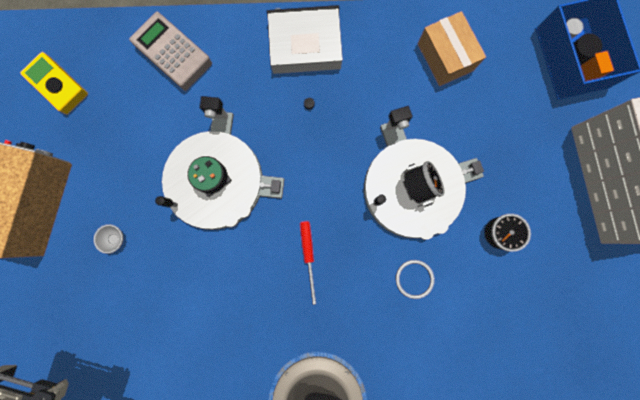

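The gauge stand is the right one in the top view: plate centre (416,189), knob (379,200), head (399,117). The dial faces right and needs about 90° anticlockwise. The pot stand is on the left, with its plate at (211,180).

```bash
cat > h.py <<'E'
from cell import robot
import cv2, numpy as np
from scipy.spatial.transform import Rotation as R
def ray(n,uv):
    m=robot.camera_model(n); d=R.from_euler('xyz',m['attitude']).apply(np.linalg.inv(m['camera_matrix'])@[*uv,1])
    return np.array(m['position']),d
def plane(n,uv,z):
    p,d=ray(n,uv); return p+d*(z-p[2])/d[2]
def two(a,b):
    (p,d),(q,e)=ray('top',a),ray('scene',b)
    s=np.linalg.lstsq(np.c_[d,-e],q-p,rcond=None)[0]
    return (p+s[0]*d+q+s[1]*e)/2, np.linalg.norm(p+s[0]*d-q-s[1]*e)
E
python3 - <<'E'
from h import *
im=cv2.imread('pics/top0.png'); hsv=cv2.cvtColor(im,cv2.COLOR_BGR2HSV)
m=cv2.inRange(hsv,(0,0,170),(180,60,255)); m[:,:350]=0;m[:,480:]=0;m[:125]=0;m[250:]=0
c=max(cv2.findContours(m,0,1)[0],key=cv2.contourArea)
P=np.array([plane('top',u[0],.034)[:2] for u in cv2.convexHull(c)],np.float32)
cc,r=cv2.minEnclosingCircle(P); print('axis',cc,r, 'ellipse',cv2.fitEllipse(P))
k=cv2.inRange(hsv,(0,0,0),(180,255,70)); k[:,:366]=0;k[:,396:]=0;k[:190]=0;k[214:]=0
n,l,s,ce=cv2.connectedComponentsWithStats(k); print('knobtop',s,ce)
im2=cv2.imread('pics/scene0.png');h2=cv2.cvtColor(im2,cv2.COLOR_BGR2HSV)
k=cv2.inRange(h2,(0,0,0),(180,255,70)); k[:,:258]=0;k[:,282:]=0;k[:145]=0;k[182:]=0
n,l,s2,ce2=cv2.connectedComponentsWithStats(k); print('knobscene',s2,ce2)
i=1+s[1:,4].argmax(); j=1+s2[1:,4].argmax()
g=two(ce[i],ce2[j]); print('grip',g, plane('top',ce[i],.11))
print('head',two((400,114),(184,191)), plane('top',(400,112),.126))
a=np.array(cc); v=g[0][:2]-a; print(np.linalg.norm(v),np.degrees(np.arctan2(v[1],v[0])))
print(robot.camera_model('top')['position'])
big=np.hstack([cv2.resize(im[80:250,340:500],None,fx=2.5,fy=2.5,interpolation=2),cv2.resize(im2[125:295,155:300],None,fx=2.5,fy=2.5,interpolation=2)])
cv2.imwrite('pics/crop0.png',big)
E
```

```text
axis (0.518207311630249, -0.26428771018981934) 0.14186866581439972 ellipse ((0.5181581377983093, -0.25919395685195923), (0.2518269121646881, 0.2807391285896301), 54.881229400634766)
knobtop [[     0      0    640    400 255946]
 [   374    195     11     10     54]] [[319.48743876 199.49980465]
 [379.03703704 200.42592593]]
knobscene [[     0      0    640    400 255830]
 [   266    151      8     25    170]] [[319.53304147 199.52484071]
 [269.77647059 162.11764706]]
grip (array([ 0.46791306, -0.15042983,  0.09795336]), np.float64(0.003232933629649199)) [ 0.46562917 -0.14722553  0.11      ]
head (array([ 0.66098334, -0.20202119,  0.10857995]), np.float64(0.0023712111471459758)) [ 0.66053096 -0.19921942  0.126     ]
0.12447139308801389 113.83240733365876
[ 0.378082   -0.0155215   0.94101483]
```

View pics/crop0.png

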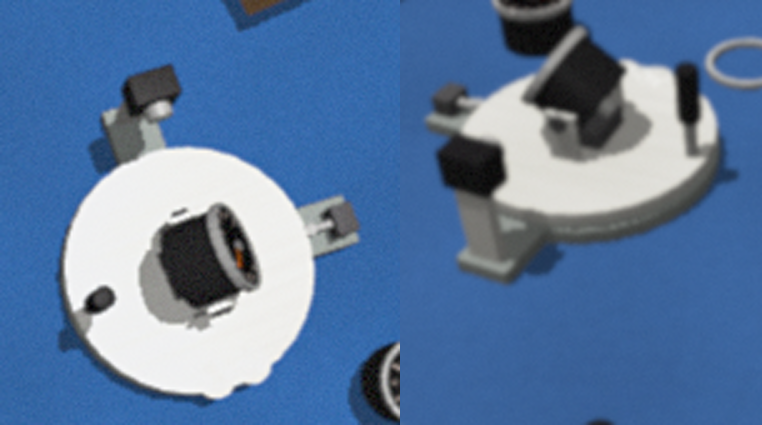

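The crop shows the plate rim spanning crop columns 63–315 and rows 148–~395, the knob at (100,299) and the head box at (150,95). My plate mask also took in the foot parts, so I'll refit the axis using the rim only.

```bash
python3 - <<'E'
from h import *
from scipy.optimize import least_squares
im=cv2.imread('pics/top0.png'); hsv=cv2.cvtColor(im,cv2.COLOR_BGR2HSV)
m=cv2.inRange(hsv,(0,0,195),(180,50,255)); m[:,:350]=0;m[:,480:]=0;m[:125]=0;m[250:]=0
c=max(cv2.findContours(m,0,1)[0],key=cv2.contourArea)
P=np.array([plane('top',u[0],.034)[:2] for u in c])
f=least_squares(lambda x:np.hypot(*(P-x).T)-.12,plane('top',(415.6,188.4),.034)[:2],loss='cauchy',f_scale=.002); a=f.x
print(a,np.median(abs(f.fun)),plane('top',(415.6,188.4),.034))
g=two((379.04,200.43),(269.78,162.12))[0][:2]; h=np.array([.661,-.2015])
for n,p in(('knob',g),('knobtop',plane('top',(379.04,200.43),.11)[:2]),('head',h)):
    v=p-a; print(n,p,np.hypot(*v),np.degrees(np.arctan2(v[1],v[0])))
E
```

```text
[ 0.50424307 -0.24840144] 0.001350238962927977 [ 0.50080826 -0.24864722  0.034     ]
knob [ 0.46790271 -0.15043514] 0.10448931261984735 110.35221487322241
knobtop [ 0.46561997 -0.1472317 ] 0.1082915491228972 110.89512351136327
head [ 0.661  -0.2015] 0.1636229807225939 16.657103872246296
```

Axis is at (0.504,-0.2485). The knob is at 110.4° and the stop is at 196.7°, so the turn is about 86°. I'll close the fingers tangentially and take a waypoint to stay away from the inner reach limit.

```bash
cat > to.py <<'E'
import sys; from h import *
# usage: to.py x y z yaw_deg : remaining shift in tool axes
s=robot.observe(); t=np.array(list(map(float,sys.argv[1:4]))); r=R.from_euler('xyz',s['tool_rot'])
y=np.radians(float(sys.argv[4])); w=-(y-s['tool_rot'][2]); w=(w+np.pi)%(2*np.pi)-np.pi
print('shift',r.inv().apply(t-s['tool_pos']).round(4),'turn',round(w,3),'t',s['time'],'pos',s['tool_pos'].round(4),'yaw',np.degrees(s['tool_rot'][2]).round(1),'q6',s['qpos'][5].round(2),'F',s['contact_force'].round(1),s['opening'],s['grip_force'])
E
python3 -m jog '[[[1,-0.191,-0.097,0,0.6],[1,-0.191,-0.097,0,0.6],[1,-0.191,-0.097,0,0.6],[1,-0.191,-0.097,0,0.6],[1,-0.191,-0.097,0,0.6]]]' 20; python3 to.py 0.42 0.08 0.234 110.4
```

```text
time: 0.52
tool_pos: [0.2971, 0.362, 0.2345]
tool_rot: [-3.141, -0.0, 2.259]
contact_force: [0.4, 0.4, 1.3]
opening: 0.0918
grip_force: 0.0
shift [-0.2958 -0.0842  0.0005] turn 0.332 t 0.5167 pos [0.2971 0.362  0.2345] yaw 129.4 q6 0.03 F [0.4 0.4 1.3] 0.0917517261686203 0.0
```

```bash

python3 -m jog '[[[1,-0.2,-0.057,0,0.33],[1,-0.2,-0.057,0,0.33],[1,-0.2,-0.057,0,0.33],[1,-0.2,-0.057,0,0.33],[1,-0.2,-0.057,0,0.33]]]'; python3 to.py 0.4675 -0.150 0.20 110.4
```

```text
time: 0.93
tool_pos: [0.3806, 0.1714, 0.2346]
tool_rot: [-3.141, -0.0, 1.935]
contact_force: [0.1, 0.2, -0.1]
opening: 0.0916
grip_force: 0.0
shift [-0.3313 -0.0331  0.0346] turn 0.008 t 0.9333 pos [0.3806 0.1714 0.2346] yaw 110.8 q6 -0.12 F [ 0.1  0.2 -0.1] 0.09157860021419292 0.0
```

```bash

python3 -m jog '[[[1,-0.19,-0.019,0,0.008],[1,-0.19,-0.019,0,0.008],[1,-0.19,-0.019,0,0.008],[1,-0.19,-0.019,0,0.008],[1,-0.19,-0.019,0,0.008]]]'
python3 -m jog '[[[1,-0.14,-0.014,0.03,0],[1,-0.14,-0.014,0.03,0],[1,-0.14,-0.014,0.03,0],[1,-0.14,-0.014,0.03,0],[1,-0.14,-0.014,0.03,0]]]'; python3 to.py 0.4675 -0.150 0.093 110.4
```

```text
time: 1.35
tool_pos: [0.4308, -0.0145, 0.2346]
tool_rot: [-3.141, 0.001, 1.925]
contact_force: [1.2, 0.2, -0.2]
opening: 0.0919
grip_force: 0.0
time: 1.77
tool_pos: [0.4661, -0.1507, 0.2031]
tool_rot: [-3.14, -0.001, 1.923]
contact_force: [-1.3, 0.4, 0.4]
opening: 0.0918
grip_force: 0.0
shift [1.000e-04 1.700e-03 1.101e-01] turn -0.004 t 1.7667 pos [ 0.4661 -0.1507  0.2031] yaw 110.2 q6 -0.82 F [-1.3  0.4  0.4] 0.09177614515286726 0.0
```

```bash

python3 -m jog '[[[1,0,0.002,0.04,0],[1,0,0.002,0.08,0],[1,0,0.002,0.11,0],[1,0,0.002,0.11,0],[-0.7,0,0.002,0.11,0]]]' 20
python3 -m jog '[[[-1,0,0,0,0],[-1,0,0,0,0],[-1,0,0,0,0],[-1,0,0,0,0],[-1,0,0,0,0]]]' 20
python3 - <<'E'
from h import *
a=np.hstack([robot.read_camera("top")[80:280,320:480],robot.read_camera("scene")[80:280,150:350]])
cv2.imwrite("pics/g1.png",cv2.resize(a[:,:,::-1],None,fx=2,fy=2)); print(robot.observe())
E
```

```text
time: 2.18
tool_pos: [0.4671, -0.1454, 0.0942]
tool_rot: [-3.139, -0.003, 1.927]
contact_force: [0.7, 0.8, 0.3]
opening: 0.0883
grip_force: 0.0
time: 2.6
tool_pos: [0.4683, -0.1465, 0.0957]
tool_rot: [3.14, 0.001, 1.927]
contact_force: [0.1, 0.2, -0.2]
opening: 0.0567
grip_force: 0.0
{'time': 2.7, 'qpos': array([-4.59715115e-01,  4.45009277e-01,  1.80449699e+00,  1.32313583e-04,
        8.91191445e-01, -8.15753224e-01]), 'qvel': array([-0.00083069,  0.0059409 ,  0.00196011,  0.0012842 , -0.00378261,
       -0.00074147]), 'joint_efforts': array([ 2.44512112e-02, -4.26898277e+01, -1.86447412e+01,  2.40511517e-02,
        8.25852505e-02,  6.18899594e-04]), 'tool_pos': array([ 0.46807657, -0.14645546,  0.09521495]), 'tool_rot': array([3.14090434e+00, 5.81146248e-04, 1.92675112e+00]), 'contact_force': array([-0.1717383 , -0.28330141,  0.64880949]), 'torque': array([-0.06801595,  0.02898537,  0.0009522 ]), 'grip_force': 0.0, 'opening': 0.04809448556655621}
```

View pics/g1.png

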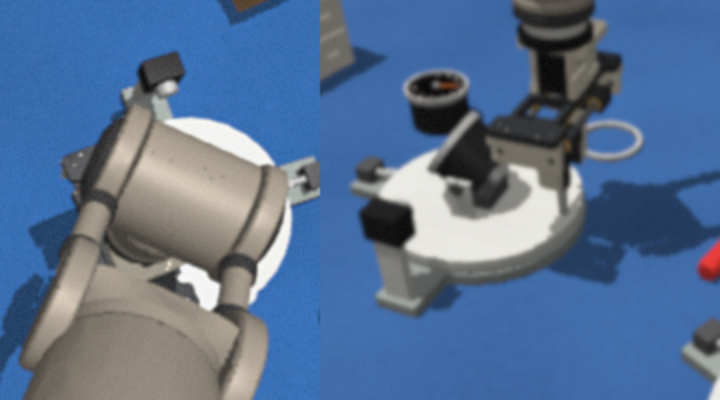

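The fingers are around the knob's place (scene crop about (565,190)) and are still closing, clear of the gauge. I'll finish closing.

```bash

python3 -m jog '[[[-1,0,0,0,0],[-1,0,0,0,0],[-1,0,0,0,0],[-1,0,0,0,0],[-1,0,0,0,0]]]' 20
python3 -m jog '[[[-1,0,0,0,0],[-1,0,0,0,0]]]' 20
```

```text
time: 3.12
tool_pos: [0.4681, -0.1463, 0.0946]
tool_rot: [3.141, -0.0, 1.927]
contact_force: [2.1, 0.9, -1.0]
opening: 0.0219
grip_force: 20.0
time: 3.28
tool_pos: [0.4681, -0.1463, 0.0947]
tool_rot: [3.141, -0.0, 1.927]
contact_force: [1.6, 1.1, -1.2]
opening: 0.0214
grip_force: 20.0
```

The knob is held (22 mm opening, 20 N). Tool x points radially outward, so I'll turn in 30° arcs with r = 0.107.

```bash

python3 -m jog '[[[-1,-0.0006,-0.0112,0,-0.105],[-1,-0.0023,-0.0222,0,-0.209],[-1,-0.0052,-0.0331,0,-0.314],[-1,-0.0093,-0.0435,0,-0.419],[-1,-0.0143,-0.0535,0,-0.524]]]' 20
python3 - <<'E'
from h import *
s=robot.observe(); v=s['tool_pos'][:2]-[.504,-.2485]; print(np.hypot(*v),np.degrees(np.arctan2(v[1],v[0])),np.degrees(s['tool_rot'][2]))
E
```

```text
time: 3.7
tool_pos: [0.4223, -0.1782, 0.0946]
tool_rot: [3.141, -0.0, 2.456]
contact_force: [3.3, 0.5, -2.8]
opening: 0.0215
grip_force: 20.0
0.10775037072928403 139.2964362932855 140.6972184771349
```

```bash

python3 -m jog '[[[-1,-0.0006,-0.0112,0,-0.105],[-1,-0.0023,-0.0222,0,-0.209],[-1,-0.0052,-0.0331,0,-0.314],[-1,-0.0093,-0.0435,0,-0.419],[-1,-0.0143,-0.0535,0,-0.524]]]' 20
python3 - <<'E'
from h import *
s=robot.observe(); v=s['tool_pos'][:2]-[.504,-.2485]; print(np.hypot(*v),np.degrees(np.arctan2(v[1],v[0])),np.degrees(s['tool_rot'][2]),s['qpos'])
E
```

```text
time: 4.12
tool_pos: [0.3984, -0.2283, 0.0946]
tool_rot: [3.14, -0.002, 2.98]
contact_force: [-0.8, 4.4, 2.1]
opening: 0.0214
grip_force: 20.0
0.10746798292769091 169.16063666659747 170.71796025799242 [-6.87671447e-01  4.01306251e-01  1.88523260e+00  4.51828228e-04
  8.57865049e-01 -2.09675969e+00]
```

```bash

python3 -m jog '[[[-1,-0.0005,-0.0103,0,-0.096],[-1,-0.0020,-0.0204,0,-0.192],[-1,-0.0044,-0.0304,0,-0.288],[-1,-0.0078,-0.0401,0,-0.384],[-1,-0.0121,-0.0494,0,-0.480]]]' 20
python3 -m jog '[[[-1,0,0,0,0],[-1,0,0,0,0],[-1,0,0,0,0]]]' 20
python3 - <<'E'
from h import *
s=robot.observe(); v=s['tool_pos'][:2]-[.504,-.2485]; print(np.hypot(*v),np.degrees(np.arctan2(v[1],v[0])),np.degrees(s['tool_rot'][2]),s['qpos'])
E
```

```text
time: 4.53
tool_pos: [0.401, -0.2789, 0.0945]
tool_rot: [3.138, -0.004, -2.823]
contact_force: [-8.6, 3.1, 6.1]
opening: 0.022
grip_force: 20.0
time: 4.78
tool_pos: [0.4017, -0.2805, 0.0946]
tool_rot: [3.141, -0.003, -2.828]
contact_force: [-7.7, -6.0, 1.0]
opening: 0.0218
grip_force: 20.0
0.10716912573659958 -162.62073612945554 -162.00950681462345 [-0.76426281  0.44667718  1.80390675 -0.00374449  0.8927336  -2.64670086]
```

The force shows the detent pulling onward, so the plate is past the lobe. I'll release and rise.

```bash

python3 -m jog '[[[0.3,0,0,0,0],[0.3,0,0,0,0],[0.3,0,0,0,0],[0.3,0,0,0,0],[0.3,0,0,0,0]]]' 20
python3 -m jog '[[[0.3,0,0,0,0],[0.3,0,0,0,0],[0.3,0,0,-0.03,0],[0.3,0,0,-0.06,0],[0.3,0,0,-0.1,0]]]' 20
python3 -m jog '[[[0.3,0,0,-0.03,0],[0.3,0,0,-0.06,0],[0.3,0,0,-0.1,0],[0.3,0,0,-0.12,0],[0.3,0,0,-0.12,0]]]' 20
python3 to.py 0.3 0.362 0.3 129
```

```text
time: 5.2
tool_pos: [0.4035, -0.2794, 0.0947]
tool_rot: [3.142, 0.0, -2.828]
contact_force: [-0.6, 1.0, -0.0]
opening: 0.0504
grip_force: 0.0
time: 5.62
tool_pos: [0.4024, -0.2785, 0.1941]
tool_rot: [3.137, -0.002, -2.828]
contact_force: [0.6, -1.1, 1.1]
opening: 0.0594
grip_force: 0.0
time: 6.03
tool_pos: [0.4047, -0.2807, 0.3198]
tool_rot: [-3.133, 0.005, -2.828]
contact_force: [-0.4, 0.6, 0.6]
opening: 0.0601
grip_force: 0.0
shift [-0.0984  0.6438  0.0148] turn 1.204 t 6.0333 pos [ 0.4047 -0.2807  0.3198] yaw -162.0 q6 -2.65 F [-0.4  0.6  0.6] 0.06012378790975787 0.0
```

```bash

python3 -m jog '[[[0.3,-0.03,0.2,0,0.3],[0.3,-0.03,0.2,0,0.3],[0.3,-0.03,0.2,0,0.3],[0.3,-0.03,0.2,0,0.3],[0.3,-0.03,0.2,0,0.3]]]'
python3 -m jog '[[[0.3,0,0.2,0,0],[0.3,0,0.2,0,0],[0.3,0,0.2,0,0],[0.3,0,0.2,0,0],[0.3,0,0.2,0,0]]]'
python3 - <<'E'
from h import *
b=robot.read_camera("top")[:,:,::-1].copy();c=robot.read_camera("scene")[:,:,::-1].copy()
cv2.imwrite("pics/top2.png",b);cv2.imwrite("pics/scene2.png",c)
cv2.imwrite("pics/f.png",cv2.resize(np.hstack([b[80:280,320:500],c[110:310,150:350]]),None,fx=2,fy=2))
E
```

```text
time: 6.45
tool_pos: [0.369, -0.0778, 0.3138]
tool_rot: [3.14, -0.001, -3.129]
contact_force: [0.5, 0.4, -0.4]
opening: 0.0595
grip_force: 0.0
time: 6.87
tool_pos: [0.3666, 0.1226, 0.3141]
tool_rot: [3.141, -0.001, -3.127]
contact_force: [-0.1, -0.1, 0.8]
opening: 0.0601
grip_force: 0.0
```

View pics/f.png

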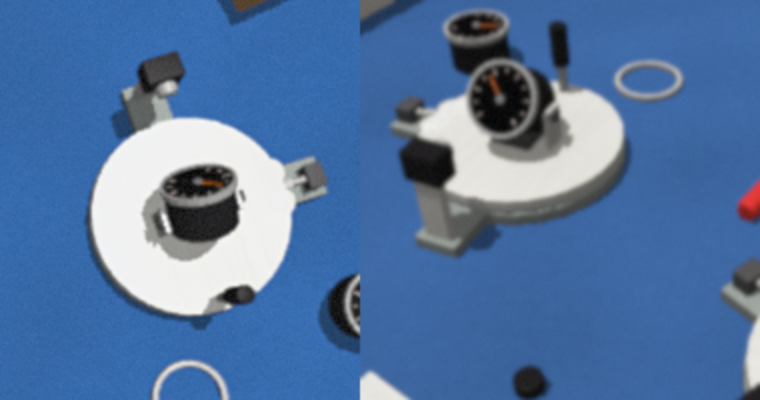

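The dial now faces up-left towards the head. The knob is at top pixel (440,227) and the roller sits between the two rim lobes. I'll check the angle numerically.

```bash
python3 - <<'E'
from h import *
def knob(im,x0,x1,y0,y1):
    k=cv2.inRange(cv2.cvtColor(im,cv2.COLOR_BGR2HSV),(0,0,0),(180,255,70)); k[:,:x0]=0;k[:,x1:]=0;k[:y0]=0;k[y1:]=0
    n,l,s,ce=cv2.connectedComponentsWithStats(k); i=1+s[1:,4].argmax(); return ce[i],s[i]
a=np.array([.5035,-.2485])
T=cv2.imread('pics/top2.png');S=cv2.imread('pics/scene2.png')
t,s=knob(T,430,450,218,234),knob(S,243,257,118,144); print(t,s)
g=two(t[0],s[0]); v=g[0][:2]-a; print(g,np.hypot(*v),np.degrees(np.arctan2(v[1],v[0]))%360)
print(np.abs(T[120:235,150:290].astype(int)-cv2.imread('pics/top0.png')[120:235,150:290]).mean())
for f in('pics/scene0.png','pics/scene2.png'): print(knob(cv2.imread(f),472,500,250,292))
E
```

```text
(array([438.27083333, 227.51041667]), array([430, 224,  17,   8,  96], dtype=int32)) (array([249.23076923, 131.98717949]), array([245, 122,   9,  22, 156], dtype=int32))
(array([ 0.40447452, -0.27931828,  0.09771408]), np.float64(0.003359657551052131)) 0.10371022973301613 197.2869589164211
19.235797101449275
(array([483.52631579, 271.02368421]), array([474, 256,  20,  32, 380], dtype=int32))
(array([483.56266667, 271.048     ]), array([475, 257,  19,  30, 375], dtype=int32))
```

The knob is at 197.3° against the stop at 196.7°, so the plate is seated. The other knob hasn't moved, and the arm is clear.

```bash
python3 -c "
from cell import robot
print(robot.hand_in())"
```

```text
the job is handed in; nothing more can be done
None
```

The gauge's plate is turned anticlockwise into its click stop, with the knob measured within about 1° of opposite the reading head. The other stand did not move, the arm is clear of everything, and the job is handed in at about 7 s, though no verdict came back.

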